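# Take the relay lens off the microscope camera and put it in the rack

## Robot

A 6-joint arm with a two-finger parallel gripper is mounted at the origin on the work surface. World frame = base frame: x ahead of the robot, y to its left, z up, the work surface at z = 0. Lengths are in m, angles in rad, forces in N, time in s.
With the tool pointing down it reaches from about 0.35 to 0.85 m from the base axis. Payload 8.1 kg.
Tool frame: the origin (TCP) lies at the very end of the fingers, on their centre line; the grasp point (between the pads) lies 19 mm behind it; x points along the fingers, y is the direction in which the jaws open and shut, and the axes are right-handed (so a half turn about x gives the same grasp; the last joint's range is limited). The gripper opens to 93 mm and grips with 3 to 60 N. Pads are 15 mm wide; open, the fingers measure 128 mm over their backs; the gripper's body (75 mm by 188 mm) begins 65 mm behind the grasp point.
Start: joints at [-1.405, 0.13, 1.488, -0, 1.523, -0.085], TCP at [0.149, -0.581, 0.187] pointing down, gripper open.
Joint ranges: [-2.96, 2.96], [-0.89, 2.26], [0.02, 2.5], [-1.34, 4.48], [0, 2.73], [-2.66, 2.66]. Speed limits (rad/s): [2.39, 2.39, 2.79, 3.14, 3.14, 3.14].

## Interface

Orientations are given as a rotation vector (axis times angle).
In Python, from plant import * gives the robot as it stands. The module is installed in compiled form; this text tells all that it offers.
- The arm moves only by the tool apply_moves, never from a script. Its argument "series" is a list of rows, each an object with "jaw": the gripper's target within -1 to 1 (shut at 1, half-way at 0, fully open at -1); "linear": the shift along the tool's x, y, z normalised to -1 to 1, where 1 is 0.6 m, a list of three; "roll": the turn about the tool's x normalised to -1 to 1, where 1 is 30 degrees. A call has 1 to 20 rows; each row is the pose to reach, as a shift and turn from the pose measured when the call began, along the tool's axes at that moment; what a row does not reach only later rows make up. A row lasts 1/8 s, in which the tool goes at most 62.5 mm and 10.7 degrees, less where a joint would pass 70% of its speed; a pose out of reach is approached as far as the arm can. A call with a number of a shift or a turn outside -1 to 1 is refused whole. A call with a gripper value outside its range is refused whole. The fingers move at their own pace and stop on an object; "force" is the grip in N (left out, the last holds). Time passes only in rows, so rows that repeat a pose let the fingers close. It gives the time, the measured TCP pose, the force and the opening at its end, in the units of the state.
- read_state(): the state, without advancing time (a new reading comes with each control period).
- read_camera(name): name is "scene" or "top"; returns a dict with "pixels" (480x640x3 uint8, blue, green, red), "intrinsics" (3x3 intrinsics, pixels), "D" ([k1, k2, p1, p2, k3] as OpenCV has them; the pictures are not rectified), "rvec" (rotation vector, rad) and "tvec" (3), from world to camera coordinates, as OpenCV has them. Camera axes: x right, y down, z forward; pixel columns grow to the right and rows downward; lengths in m; the calibration is good to about 2 mm. A picture is of the moment at which its call begins. There is no depth.
- close_job(): hands the job in, once; it reports no verdict.
The state is a dict: "t": time; "q": joint angles; "dq": joint speeds; "joint_torque": joint torques, N m; "tool_pos": TCP position; "orientation": TCP orientation; "force": force on the tool from outside, world axes, zero at the start; "wrist_torque": the same for the moment, N m; "opening": finger opening in m.
Only numpy, scipy, OpenCV 4.12 (cv2) and the standard library are available. Lean on these libraries where they do the work, as an engineer would, in place of code of your own. Each camera call takes 0.05 s, during which the arm holds its last target. There are 200 camera calls.

## Task

The relay lens has to come off the microscope camera: gently press the red release button down until it stays down, turn the lens counter-clockwise (seen from above) about a quarter turn to its stop without forcing it, lift it straight off, and stand it upright, foot down and fully home, in the empty recess of the white lens rack. Go by feel and never force the mount, set the lens down gently, let go of it, and leave everything else where it is.

Things in the scene. Friction and masses are not known exactly. Their poses are not given: they have to be found in the camera images.
- camera: Grey box camera (96 x 128 x 62 mm, long side along its y), lens mount facing up, clamped to a white base plate (150 x 200 x 12 mm); fixed. Origin: on the mount axis, at the underside of the base plate; z up. Its dark front plate is 74 mm above the origin, with an aluminium mount ring on it (outer radius 40 mm, 10 mm high) and a red release button 52 mm from the axis, towards -y.
- mount (a point): Centre of the camera's mount, on the front plate. Inside, unseen: a two-lug bayonet whose clocking differs from camera to camera by +-14 degrees, and a spring that presses the lens up with about 12 N. With the button down the lens turns counter-clockwise (from above) against 0.03 to 0.25 N m of friction to a hard stop 65 to 98 degrees on, where the torque rises. The lens has 1.5 mm sideways play.
- lens: Black relay lens, 58 mm high, 0.26-0.42 kg. Origin: centre of the underside of its foot; z up its axis; x towards the white index marks. From the origin up: two lugs at +x and -x (4 mm thick, to radius 28 mm) on a steel foot (radius 22.5 mm), flange radius 36 mm at 10 to 14 mm, barrel radius 29 mm from 14 to 58 mm. Fitted: origin 76 mm above the camera's, x along the camera's x within 3 degrees.
- lens_grip (a point): On the lens axis, 40 mm above its underside, in the knurled band of the barrel (58 mm wide): where to grip it. At the stop, and up to 4 degrees before it, the lens lifts straight off (10 mm of lift clears the mount); elsewhere its lugs hold it down. While the button is up, a lock pin in a notch of the flange blocks all but 3 degrees of turning.
- release (a joint): Travel of the red release button in m: 0 up (lens locked), 0.006 fully down (unlocked). It resists with about 3.5 N all the way, meets a hard bottom at 6 mm, and stays where it is pushed.
- release_top (a point): Centre of the top of the red release button (17 mm diameter), 28 mm above the camera's front plate when up, 22 mm when down; it moves with the button. Press straight down. The side of the lens barrel is 23 mm from the button's centre and the barrel's top stands 32 mm above the button's top when up.
- rack: White lens rack, a block 300 x 100 x 32 mm fixed to the bench, with three round recesses (61 mm diameter, 16 mm deep) in a row along its x axis at x = -94, 0 and +94 mm. Origin: centre of the underside; top face 32 mm above it. Two recesses hold stored adapters, one is empty.
- seat: Green pad (disc 52 mm diameter, 2 mm thick) on the bottom of the empty recess; origin at the centre of its underside, on the recess axis, 16 mm below the rack's top face. A lens fully home there rests with its flange on the rack's top face, its origin 22 mm above the bench.
- adapter_short: Stored adapter, dark with a brass thread, flange radius 34 mm, loose in a recess of the rack, its top 24 mm above the rack's top face. Origin: centre of its underside, 10 mm below the rack's top face. Leave it.
- adapter_capped: Stored adapter with an orange cap, flange radius 34 mm, loose in a recess of the rack, its top 30 mm above the rack's top face. Origin: centre of its underside, 10 mm below the rack's top face. Leave it.
- mount_cap: Grey plastic mount cap lying on the bench, disc 66 mm diameter, 9 mm high; origin at the centre of its underside. Leave it.
- dish: Clear lidded dish on the bench, 58 mm diameter, 16 mm high; origin at the centre of its underside. Leave it.
- driver: Screwdriver with a yellow handle lying on the bench, about 150 mm long along its x. Leave it.
- mouse: Black computer mouse, 105 x 60 x 33 mm; origin at the centre of its underside. Leave it.
Things that resemble listed ones, but are neither listed nor needed, are in the scene too. What is shaped like the camera but blue is not meant.

How it is judged:
On the way, in this order (a step that is already met when the one before it is completed fails the run):
1. the release button is pushed down (5 mm or more of its 6 mm) with the lens still in its locked position (value of joint release above 0.005 m and angle between the x axis of lens and the x axis of camera, either way round below 0.2 rad and z of lens in the frame of camera below 0.08 m), for 0.1 s.
2. the lens is turned to its open position (more than 60 degrees) while still down in the mount (angle between the x axis of lens and the x axis of camera, either way round above 1.05 rad and horizontal distance between lens and camera below 0.005 m and z of lens in the frame of camera below 0.081 m), for 0.05 s.
3. the lens is lifted straight off, upright and clear of the mount (z of lens in the frame of camera above 0.09 m and angle between lens's own z axis and vertical below 0.25 rad and contact force between lens and camera below 0.1 N), for 0.1 s.
At the end, for the whole second after the job is handed in: Lens at rest, let go and upright (3 deg) in the empty recess, within 5 mm of its axis, flange on the rack top (2.5 mm); release button still down; stored adapters within 10 mm, cap, dish, screwdriver and mouse within 20 mm of their starting places (horizontal distance between lens and seat below 0.005 m and z of lens in the frame of rack between 0.019 and 0.0245 m and angle between lens's own z axis and vertical below 0.05 rad and linear speed of lens below 0.02 m/s and value of joint release above 0.005 m and distance of each of adapter_short, adapter_capped from where it was at the start of the episode below 0.01 m and distance of each of mount_cap, dish, driver, mouse from where it was at the start of the episode below 0.02 m); the robot touches nothing.
It fails at once if the mount is forced: more than 45 N in all between the lens and the camera (the spring alone makes 21) (contact force between lens and camera above 45 N).
It fails at once if the button or camera is pressed by the robot with more than 25 N (contact force between the arm and camera above 25 N).
It fails at once if the lens is set down hard: more than 30 N between the lens and the rack (contact force between lens and rack above 30 N).
It fails at once if a stored adapter is knocked out of its place (20 mm) (distance of any of adapter_short, adapter_capped from where it was at the start of the episode above 0.02 m).
It fails at once if cap, dish, screwdriver or mouse is pushed about (30 mm) (distance of any of mount_cap, dish, driver, mouse from where it was at the start of the episode above 0.03 m).
It also fails if it takes over 72 s, if anything falls off the work surface, if the arm or the gripper's body presses on something with over 40 N, if the wrist force passes 120 N, or if a joint passes its speed limit or range.

## Working session

There is one attempt and no reset: what is moved stays moved. The work goes in short steps, Python scripts to look and compute and a tool call to move; the robot and the scene stay as the last step left them, time stands still between calls to the robot, and variables do not carry over. Pictures are saved under pics/ and viewed, about 8 in all and at most 12, crops included, and the job is handed in when it is done.

Besides the shell and the picture viewer there is one more tool, called after ">>>" as name(argument=value, ...) on one line, values as JSON. apply_moves: Moves the arm, as the interface text tells. Its arguments: {"type":"object","properties":{"series":{"type":"array"},"force":{"type":"number"}},"required":["series"]}

```bash
mkdir -p pics; cat > h.py <<'E'
from plant import *
import numpy as np, cv2
def shot(n,f):
    c=read_camera(n); cv2.imwrite('pics/'+f,c['pixels']); np.savez('pics/'+f+'.npz',**c); return c
def load(f): return np.load('pics/'+f+'.npz')
def ray(c,uv):
    p=cv2.undistortPoints(np.array([[uv]],float),c['intrinsics'],c['D'])[0,0]
    R=cv2.Rodrigues(c['rvec'])[0]; o=-R.T@c['tvec'].ravel(); d=R.T@np.array([p[0],p[1],1]); return o,d/np.linalg.norm(d)
def onz(c,uv,z):
    o,d=ray(c,uv); return o+d*(z-o[2])/d[2]
def two(c1,a,c2,b):
    o,d=ray(c1,a);p,e=ray(c2,b)
    s=np.linalg.lstsq(np.c_[d,-e],p-o,rcond=None)[0]; x=o+d*s[0];y=p+e*s[1]
    return (x+y)/2,np.linalg.norm(x-y)
def proj(c,X): return cv2.projectPoints(np.array(X,float).reshape(-1,3),c['rvec'],c['tvec'],c['intrinsics'],c['D'])[0][:,0]
E
python3 - <<'E'
from h import *
for n in('scene','top'):
    c=shot(n,n+'0.png'); R=cv2.Rodrigues(c['rvec'])[0]; print(n,-R.T@c['tvec'].ravel(),R[2],c['intrinsics'][0,0])
s=read_state();print(s)
E
```

```text
scene [ 1.69738828 -0.41686141  1.34050158] [-0.6494709   0.25996411 -0.71456715] 522.5891223726859
top [0.34390237 0.03419553 1.55666948] [ 0.14223152  0.00429965 -0.98982408] 530.0689348961758
{'t': 0.1, 'q': array([-1.40538709e+00,  1.31081758e-01,  1.48914558e+00, -5.54725803e-06,
        1.52301763e+00, -8.53927601e-02]), 'dq': array([-0.00106186, -0.00173733, -0.001853  , -0.00035357, -0.00061707,
       -0.00109033]), 'joint_torque': array([ 1.03376598e-03, -5.61344111e+01, -4.93095303e+01,  7.68919266e-02,
        2.90799042e-02, -5.83699762e-05]), 'tool_pos': array([ 0.14883945, -0.58066646,  0.18610834]), 'orientation': array([ 2.08856729,  0.26503735, -2.08871807]), 'force': array([ 0.22127494, -0.64918839,  0.25084643]), 'wrist_torque': array([ 0.05363825, -0.01518719,  0.01774205]), 'opening': 0.09287155354795228}
```

View pics/scene0.png

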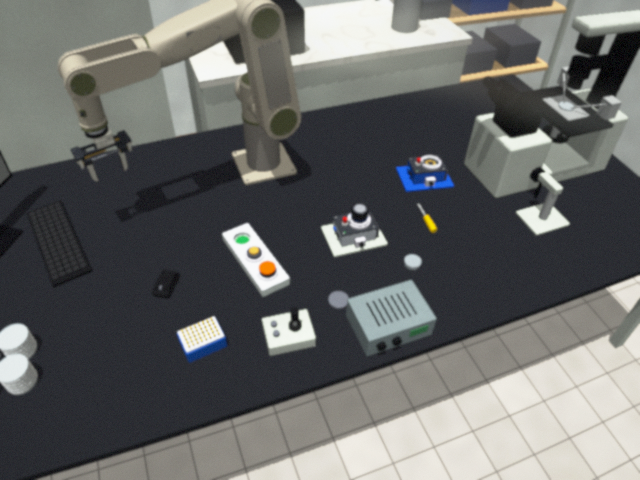

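View pics/top0.png

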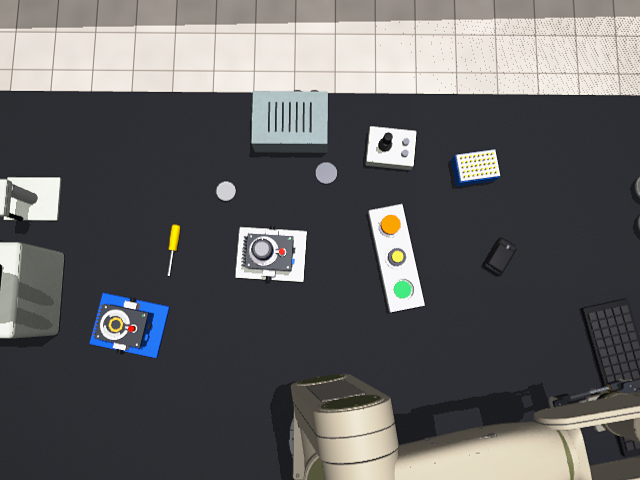

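Scene: camera with lens at (358,225), rack (255,258) with green recess at (242,238). Top: camera (270,252), red button (282,252), and rack with green (402,289), brass (397,257), orange (390,224). Next I measure these by colour and take crops.

```bash
python3 - <<'E'
from h import *
S,T=load('scene0.png'),load('top0.png')
def blob(c,lo,hi,box,name,big=True):
    x0,y0,x1,y1=box; hsv=cv2.cvtColor(c['pixels'],cv2.COLOR_BGR2HSV)
    m=np.zeros((480,640),np.uint8); m[y0:y1,x0:x1]=cv2.inRange(hsv,lo,hi)[y0:y1,x0:x1]
    cs,_=cv2.findContours(m,cv2.RETR_EXTERNAL,cv2.CHAIN_APPROX_NONE); k=max(cs,key=cv2.contourArea)
    M=cv2.moments(k); uv=(M['m10']/M['m00'],M['m01']/M['m00']); r=cv2.minAreaRect(k)
    print(name,np.round(uv,1),M['m00'],np.round(cv2.boxPoints(r),1).tolist()); return uv,r,k
R=((0,150,90),(8,255,255));R=((0,150,90),(6,255,255))
a=blob(T,*R,(270,235,300,265),'redT')[0]; b=blob(S,*R,(325,195,360,235),'redS')[0]
print('button',two(S,b,T,a),onz(T,a,.102))
G=((45,100,60),(85,255,255))
a=blob(T,*G,(380,270,420,310),'grT')[0]; b=blob(S,*G,(225,225,260,250),'grS')[0]
print('green',two(S,b,T,a),onz(T,a,.018))
O=((7,180,150),(16,255,255))
a=blob(T,*O,(370,200,420,245),'orT')[0]; b=blob(S,*O,(250,255,290,285),'orS')[0]
print('orange',two(S,b,T,a),onz(T,a,.062))
W=((0,0,150),(179,40,255))
x=blob(T,*W,(225,215,318,290),'plateT'); P=[onz(T,p,.012) for p in cv2.boxPoints(x[1])]; print('plate',np.round(P,4).tolist(),np.mean(P,0))
x=blob(T,*W,(360,195,432,318),'rackT'); P=[onz(T,p,.032) for p in cv2.boxPoints(x[1])]; print('rack',np.round(P,4).tolist(),np.mean(P,0))
cv2.imwrite('pics/crop.png',np.hstack([cv2.resize(T['pixels'][220:290,230:310],(400,350),interpolation=2),cv2.resize(S['pixels'][190:260,315:395],(400,350),interpolation=2)]))
E
```

```text
redT [281.3 251.2] 17.5 [[278.0, 251.0], [281.0, 248.0], [284.5, 251.5], [281.5, 254.5]]
redS [344.6 218.9] 7.0 [[342.6000061035156, 218.1999969482422], [345.3999938964844, 216.8000030517578], [347.0, 220.0], [344.20001220703125, 221.39999389648438]]
button (array([0.51659011, 0.14642628, 0.09516484]), np.float64(0.001109735856425051)) [0.51559256 0.14537914 0.102     ]
grT [402.  289.1] 213.5 [[394.0, 281.0], [410.0, 281.0], [410.0, 297.0], [394.0, 297.0]]
grS [241.8 239.3] 62.0 [[236.0, 236.0], [248.0, 236.0], [248.0, 243.0], [236.0, 243.0]]
green (array([ 0.41811396, -0.19882062,  0.01998688]), np.float64(0.00031197677947690164)) [ 0.41816481 -0.19927283  0.018     ]Traceback (most recent call last):
  File "<stdin>", line 16, in <module>
  File "<stdin>", line 7, in blob
ZeroDivisionError: float division by zero
```

```bash
python3 - <<'E'
from h import *
S,T=load('scene0.png'),load('top0.png')
cv2.imwrite('pics/crop.png',np.hstack([cv2.resize(T['pixels'][220:290,230:310],(400,350),interpolation=2),cv2.resize(S['pixels'][190:260,315:395],(400,350),interpolation=2)]))
def blob(c,lo,hi,box,name,big=True):
    x0,y0,x1,y1=box; hsv=cv2.cvtColor(c['pixels'],cv2.COLOR_BGR2HSV)
    m=np.zeros((480,640),np.uint8); m[y0:y1,x0:x1]=cv2.inRange(hsv,lo,hi)[y0:y1,x0:x1]
    cs,_=cv2.findContours(m,cv2.RETR_EXTERNAL,cv2.CHAIN_APPROX_NONE); k=max(cs,key=cv2.contourArea)
    M=cv2.moments(k); uv=(M['m10']/M['m00'],M['m01']/M['m00']); r=cv2.minAreaRect(k)
    print(name,np.round(uv,1),M['m00'],np.round(cv2.boxPoints(r),1).tolist()); return uv,r,k
O=((5,150,120),(20,255,255))
a=blob(T,*O,(370,200,420,240),'orT')[0]; b=blob(S,*O,(255,255,290,285),'orS')[0]
print('orange',two(S,b,T,a),onz(T,a,.062))
W=((0,0,150),(179,40,255))
x=blob(T,*W,(225,215,318,290),'plateT'); P=[onz(T,p,.012) for p in cv2.boxPoints(x[1])]; print('plate',np.round(P,4).tolist(),np.mean(P,0))
x=blob(T,*W,(360,195,432,318),'rackT'); P=[onz(T,p,.032) for p in cv2.boxPoints(x[1])]; print('rack',np.round(P,4).tolist(),np.mean(P,0))
E
```

```text
orT [390.3 224.1] 263.0 [[377.0, 224.0], [390.0, 211.0], [403.0, 224.0], [390.0, 237.0]]
orS [267.  267.9] 144.0 [[260.0, 262.0], [274.0, 262.0], [274.0, 274.0], [260.0, 274.0]]
orange (array([ 0.6028634 , -0.16183811,  0.05272585]), np.float64(0.0022772121034803664)) [ 0.60093357 -0.16171394  0.062     ]
plateT [270.9 253.8] 3306.5 [[235.1999969482422, 277.29998779296875], [238.39999389648438, 226.3000030517578], [306.29998779296875, 230.5], [303.1000061035156, 281.5]]
plate [[0.4488, 0.2854, 0.012], [0.5995, 0.2806, 0.012], [0.5883, 0.0798, 0.012], [0.4381, 0.0872, 0.012]] [0.5186633  0.18325535 0.012     ]
rackT [396.2 257.7] 3518.0 [[368.0, 209.89999389648438], [402.5, 202.5], [424.5, 304.8999938964844], [389.8999938964844, 312.29998779296875]]
rack [[0.6478, -0.1007, 0.032], [0.6707, -0.2021, 0.032], [0.373, -0.2606, 0.032], [0.3513, -0.1618, 0.032]] [ 0.51070328 -0.18131536  0.032     ]
```

View pics/crop.png

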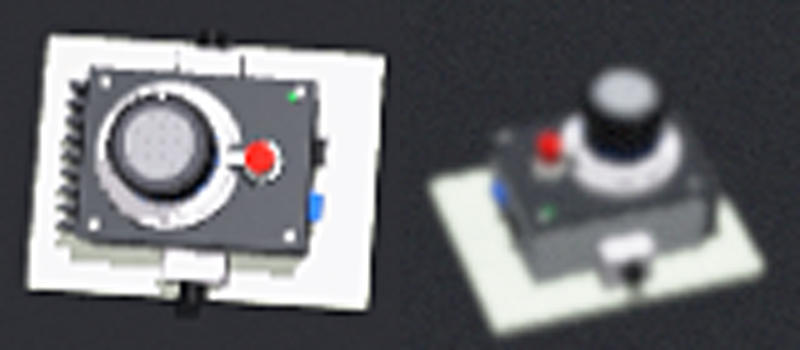

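The crop shows the lens top at about top-view px (262,249) and scene px (360,208), with the button toward world -y. The camera's x axis is therefore about -3° from world x. Next come the lens top from two views and the tool axes.

```bash
cat >> h.py <<'E'
from scipy.spatial.transform import Rotation as Ro
def tool(): s=read_state(); return s,Ro.from_rotvec(s['orientation']).as_matrix()
def delta(tgt):
    s,R=tool(); d=R.T@(np.array(tgt)-s['tool_pos']); return np.round(d/.6,4)
def info():
    s,R=tool(); print('t',round(s['t'],2),'p',s['tool_pos'].round(4),'q6',s['q'][5].round(3),'F',s['force'].round(2),'M',s['wrist_torque'].round(3),'open',round(s['opening'],4)); print('x',R[:,0].round(3),'yaw of tool y',np.degrees(np.arctan2(R[1,1],R[0,1])).round(2))
E
python3 - <<'E'
from h import *
S,T=load('scene0.png'),load('top0.png')
def circ(c,x0,y0,x1,y1,lo,hi,n):
    hsv=cv2.cvtColor(c['pixels'],cv2.COLOR_BGR2HSV)[y0:y1,x0:x1]
    m=cv2.inRange(hsv,(0,0,lo),(179,90,hi)); cs,_=cv2.findContours(m,0,cv2.CHAIN_APPROX_NONE); k=max(cs,key=cv2.contourArea)
    x,y,w,h=cv2.boundingRect(k);uv=(x0+x+(w-1)/2,y0+y+(h-1)/2); print(n,uv,w,h); return uv
a=circ(T,253,240,271,258,105,175,'T');b=circ(S,350,198,371,216,105,200,'S')
p=two(S,b,T,a);print('lens top',p,onz(T,a,.134),onz(S,b,.134))
Y=.055
for nm,ax in(('from btn',np.array([.5185,.1973])),):
    for c,n in((S,'S'),(T,'T')): print(nm,n,proj(c,[[*ax,.134],[*ax,.084],[.5156,.1454,.102]]).round(1).tolist())
info()
E
```

```text
T (261.5, 249.0) 18 17
S (359.5, 208.0) 12 9
lens top (array([0.51829388, 0.19831982, 0.1315125 ]), np.float64(0.0028796770365634287)) [0.51748117 0.19667191 0.134     ] [0.52099597 0.19849883 0.134     ]
from btn S [[358.9, 207.6], [357.9, 218.2], [344.1, 217.4]]
from btn T [[261.3, 248.6], [263.3, 250.8], [281.3, 251.2]]
t 0.1 p [ 0.1488 -0.5807  0.1861] q6 -0.085 F [ 0.22 -0.65  0.25] M [ 0.054 -0.015  0.018] open 0.0929
x [-0.     0.002 -1.   ] yaw of tool y -75.63
```

>>> apply_moves(series=[{"jaw":1,"linear":[-0.05,-1.0,-0.89],"roll":-1},{"jaw":1,"linear":[-0.05,-1.0,-0.89],"roll":-1},{"jaw":1,"linear":[-0.05,-1.0,-0.89],"roll":-1},{"jaw":1,"linear":[-0.05,-1.0,-0.89],"roll":-1},{"jaw":1,"linear":[-0.05,-1.0,-0.89],"roll":-1},{"jaw":1,"linear":[-0.05,-1.0,-0.89],"roll":-1},{"jaw":1,"linear":[-0.05,-1.0,-0.89],"roll":-1},{"jaw":1,"linear":[-0.05,-1.0,-0.89],"roll":-1},{"jaw":1,"linear":[-0.05,-1.0,-0.89],"roll":-1},{"jaw":1,"linear":[-0.05,-1.0,-0.89],"roll":-1},{"jaw":1,"linear":[-0.05,-1.0,-0.89],"roll":-1},{"jaw":1,"linear":[-0.05,-1.0,-0.89],"roll":-1},{"jaw":1,"linear":[-0.05,-1.0,-0.89],"roll":-1},{"jaw":1,"linear":[-0.05,-1.0,-0.89],"roll":-1},{"jaw":1,"linear":[-0.05,-1.0,-0.89],"roll":-1},{"jaw":1,"linear":[-0.05,-1.0,-0.89],"roll":-1}], force=20)

```text
t: 2.1
tool_pos: [0.5169, 0.1319, 0.2172]
orientation: [1.769, 0.721, -1.768]
force: [0.5, -0.3, -0.1]
opening: 0.0005
```

```bash
python3 -c "
from h import *
info();print(delta([.5158,.1455,.13]))"
```

```text
t 2.1 p [0.5169 0.1319 0.2172] q6 0.95 F [ 0.53 -0.34 -0.1 ] M [0.017 0.002 0.033] open 0.0005
x [-0.     0.001 -1.   ] yaw of tool y -45.71
[ 0.1453 -0.0173 -0.0144]
```

>>> apply_moves(series=[{"jaw":1,"linear":[0.08,-0.0173,-0.0144],"roll":-0.35},{"jaw":1,"linear":[0.12,-0.0173,-0.0144],"roll":-0.7},{"jaw":1,"linear":[0.12,-0.0173,-0.0144],"roll":-1},{"jaw":1,"linear":[0.12,-0.0173,-0.0144],"roll":-1}])

```text
t: 2.6
tool_pos: [0.5157, 0.1444, 0.1453]
orientation: [1.411, 1.067, -1.41]
force: [-0.3, -0.4, 0.3]
opening: 0.0003
```

>>> apply_moves(series=[{"jaw":1,"linear":[0,0,0],"roll":-0.3},{"jaw":1,"linear":[0,0,0],"roll":-0.43},{"jaw":1,"linear":[0,0,0],"roll":-0.43}])

```text
t: 2.98
tool_pos: [0.5161, 0.1438, 0.1461]
orientation: [1.252, 1.182, -1.249]
force: [-0.9, 0.1, -0.0]
opening: 0.0005
```

```bash
python3 -c "
from h import *
info();print(delta([.5158,.1455,.106]))
for n in('scene','top'): shot(n,n+'1.png')
S,T=load('scene1.png'),load('top1.png')
cv2.imwrite('pics/crop1.png',np.hstack([cv2.resize(T['pixels'][220:290,230:310],(400,350),interpolation=2),cv2.resize(S['pixels'][170:240,315:395],(400,350),interpolation=2)]))
"
```

```text
t 2.98 p [0.5161 0.1438 0.1461] q6 0.231 F [-0.86  0.14 -0.01] M [-0.038 -0.086  0.   ] open 0.0005
x [ 0.001  0.001 -1.   ] yaw of tool y -3.23
[ 0.0669 -0.0007 -0.0027]
```

View pics/crop1.png

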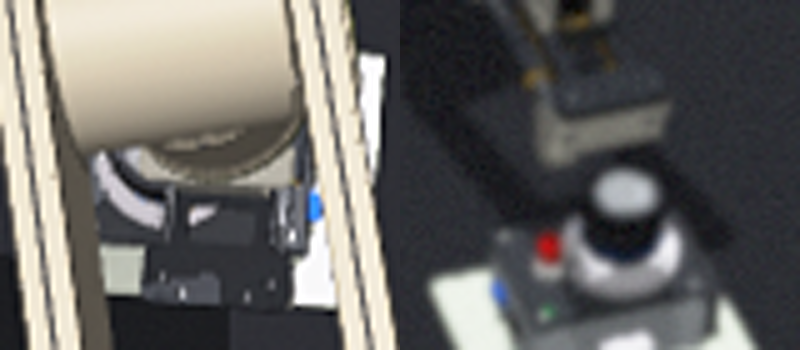

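The crop shows the lens and button in place with the fingers above them. I'll project the TCP into it to check alignment.

```bash
python3 -c "
from h import *
S=load('scene1.png'); P=proj(S,[[.5161,.1438,.1461],[.5161,.1438,.2301],[.5161,.1438,.102]]); print(P,(P-[315,170])*5+[400,0])
hsv=cv2.cvtColor(S['pixels'],cv2.COLOR_BGR2HSV)[205:235,325:360]
m=cv2.inRange(hsv,(0,120,80),(8,255,255));print(np.argwhere(m).mean(0)[::-1]+[325,205])
"
```

```text
[[344.39049143 208.14398464]
 [345.66594686 189.19935292]
 [343.75201989 217.59326124]] [[546.95245715 190.71992321]
 [553.32973429  95.99676458]
 [543.76009946 237.96630621]]
[344.52941176 219.        ]
```

>>> apply_moves(series=[{"jaw":1,"linear":[0.03,-0.0007,-0.0027],"roll":0},{"jaw":1,"linear":[0.055,-0.0007,-0.0027],"roll":0},{"jaw":1,"linear":[0.063,-0.0007,-0.0027],"roll":0},{"jaw":1,"linear":[0.065,-0.0007,-0.0027],"roll":0}])

```text
t: 3.58
tool_pos: [0.5151, 0.1456, 0.106]
orientation: [1.251, 1.183, -1.25]
force: [0.2, -0.0, -0.7]
opening: 0.0007
```

```bash
python3 -c "
from h import *
info();print(delta([.5158,.1455,.102]))"
```

```text
t 3.58 p [0.5151 0.1456 0.106 ] q6 0.235 F [ 0.15 -0.02 -0.66] M [-0.07  -0.123 -0.028] open 0.0007
x [-0.001  0.001 -1.   ] yaw of tool y -3.22
[0.0066 0.0012 0.0002]
```

Press in 1 mm rows down to about 0.1005, then read the force.

>>> apply_moves(series=[{"jaw":1,"linear":[0.0033,0.001,0],"roll":0},{"jaw":1,"linear":[0.005,0.001,0],"roll":0},{"jaw":1,"linear":[0.0067,0.001,0],"roll":0},{"jaw":1,"linear":[0.0083,0.001,0],"roll":0},{"jaw":1,"linear":[0.0083,0.001,0],"roll":0}])

```text
t: 4.2
tool_pos: [0.5157, 0.1456, 0.1009]
orientation: [1.251, 1.183, -1.25]
force: [-0.9, 0.1, -0.3]
opening: 0.0004
```

>>> apply_moves(series=[{"jaw":1,"linear":[0.0017,0,0],"roll":0},{"jaw":1,"linear":[0.0033,0,0],"roll":0},{"jaw":1,"linear":[0.0033,0,0],"roll":0}])

```text
t: 4.58
tool_pos: [0.5156, 0.1456, 0.0989]
orientation: [1.251, 1.184, -1.251]
force: [-0.1, -0.7, 0.0]
opening: 0.0005
```

>>> apply_moves(series=[{"jaw":1,"linear":[0.0017,0,0],"roll":0},{"jaw":1,"linear":[0.0033,0,0],"roll":0},{"jaw":1,"linear":[0.0033,0,0],"roll":0}])

```text
t: 4.95
tool_pos: [0.5155, 0.1456, 0.0967]
orientation: [1.251, 1.184, -1.251]
force: [-1.2, 0.2, -0.1]
opening: 0.0004
```

```bash
python3 -c "
from h import *
info()
S=shot('scene','scene2.png');shot('top','top2.png')
cv2.imwrite('pics/crop2.png',cv2.resize(S['pixels'][170:250,310:400],(720,560),interpolation=2))
print(((proj(S,[[.5156,.1456,.0969]])-[310,170])*[8,7]).round())
"
```

```text
t 4.95 p [0.5155 0.1456 0.0967] q6 0.234 F [-1.19  0.21 -0.06] M [-0.028 -0.084  0.07 ] open 0.0004
x [-0.001  0.001 -1.   ] yaw of tool y -3.22
[[273. 339.]]
```

View pics/crop2.png

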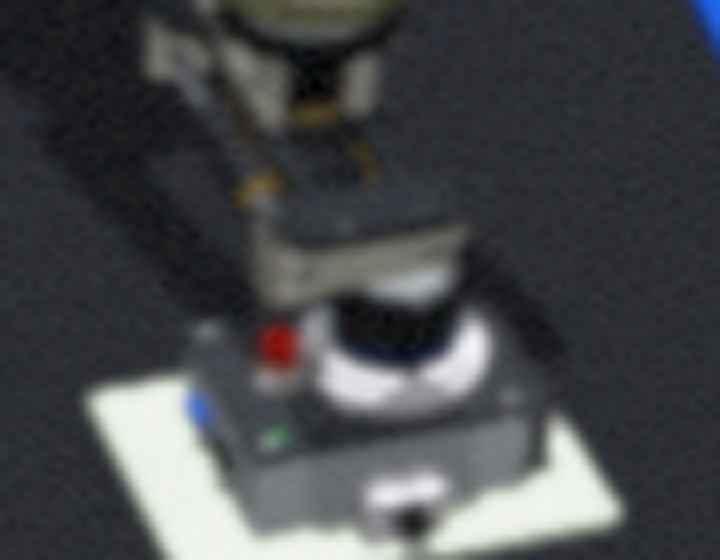

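The red button sits at crop (280,348), right at the projected TCP. The fingers are hidden behind the gripper body and there is no contact force yet. I'll keep going down slowly.

>>> apply_moves(series=[{"jaw":1,"linear":[0.0017,0,0],"roll":0},{"jaw":1,"linear":[0.0033,0,0],"roll":0},{"jaw":1,"linear":[0.0033,0,0],"roll":0}])

```text
t: 5.42
tool_pos: [0.5155, 0.1456, 0.0947]
orientation: [1.251, 1.184, -1.251]
force: [-0.4, -1.0, -0.3]
opening: 0.0005
```

>>> apply_moves(series=[{"jaw":1,"linear":[0.0017,0,0],"roll":0},{"jaw":1,"linear":[0.0033,0,0],"roll":0},{"jaw":1,"linear":[0.0033,0,0],"roll":0}])

```text
t: 5.8
tool_pos: [0.5154, 0.1456, 0.0926]
orientation: [1.25, 1.184, -1.251]
force: [-0.2, -0.8, -0.2]
opening: 0.0003
```

```bash
python3 -c "
from h import *
info()
for f in('scene0.png','scene1.png','scene2.png'):
  S=load(f)['pixels'].astype(float)[205:235,330:358]; w=np.clip(S[...,2]-np.maximum(S[...,0],S[...,1])-20,0,None); v,u=np.mgrid[205:235,330:358]; print(f,(w*u).sum()/w.sum(),(w*v).sum()/w.sum(),w.sum())
S=load('scene0.png');print(proj(S,[[.5158,.1458,z] for z in(.102,.096,.09)]))
print(proj(S,[[.61,.109,.181],[.61,.183,.181]]))
"
```

```text
t 5.8 p [0.5154 0.1456 0.0926] q6 0.234 F [-0.24 -0.83 -0.19] M [-0.029 -0.083  0.022] open 0.0003
x [-0.001  0.001 -1.   ] yaw of tool y -3.22
scene0.png 344.41425546930134 218.73429781227946 2834.0
scene1.png 344.3187269372694 219.0590405904059 2168.0
scene2.png 344.4710144927536 219.0326086956522 1656.0
[[344.25384491 217.40070032]
 [344.16742143 218.66105321]
 [344.08137604 219.91549194]]
[[346.26776248 221.28337393]
 [367.29671971 215.89102084]]
```

```bash
python3 -c "
from h import *
S=shot('scene','scene3.png');T=shot('top','top3.png')
g=lambda c,a,b:cv2.resize(np.clip((c['pixels'][b:b+56,a:a+64]/255.)**.55*255,0,255).astype(np.uint8),None,fx=8,fy=8,interpolation=2)
im=g(S,318,185)
for z in(.0926,.1766): 
  p=((proj(S,[[.5154,.1456,z]])[0]-[318,185])*8).astype(int); cv2.circle(im,tuple(int(i) for i in p),4,(0,255,0),1)
cv2.imwrite('pics/c3.png',im)
"
```

```text
(no output)
```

View pics/c3.png

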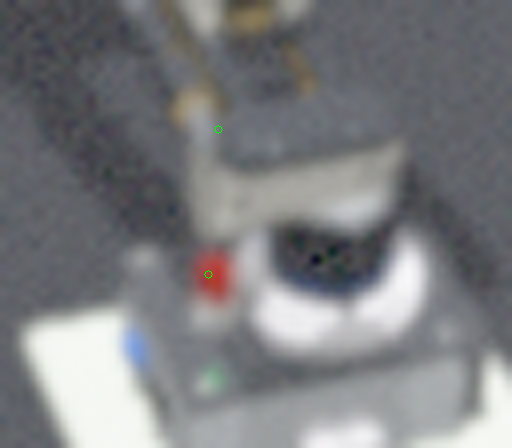

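The button is visible at (212,275) with nothing touching it. I'll check the finger geometry against the first, unoccluded image.

```bash
python3 -c "
from h import *
S=load('scene0.png');y=np.array([.249,-.969,0]);p=np.array([.1488,-.5807,.1861])
pts=[p+s*.055*y for s in(1,-1)]+[p,p+[0,0,.084]]
im=S['pixels'][110:200,60:150]
P=(proj(S,pts)-[60,110])*6;print(proj(S,pts))
im=cv2.resize(np.clip((im/255.)**.6*255,0,255).astype(np.uint8),None,fx=6,fy=6,interpolation=2)
for q in P: cv2.circle(im,(int(q[0]),int(q[1])),5,(0,255,0),1)
T=load('top3.png');t=np.array([.5154,.1456,.0926]); j=np.array([.998,-.056,0]);k=np.array([.056,.998,0])
b=cv2.resize(np.clip((T['pixels'][220:310,230:320]/255.)**.6*255,0,255).astype(np.uint8),None,fx=6,fy=6,interpolation=2)
pts=[t]+[t+a*.094*j+c*.0375*k+[0,0,.084] for a in(1,-1) for c in(1,-1)]
for q in (proj(T,pts)-[230,220])*6: cv2.circle(b,(int(q[0]),int(q[1])),5,(0,255,0),1)
im=np.hstack([im,b]);cv2.imwrite('pics/c4.png',cv2.resize(im,(800,400)))
"
```

```text
[[ 96.7820822  186.66698342]
 [126.90975264 175.07988596]
 [111.97997405 180.80671166]
 [105.62602886 161.58734791]]
```

View pics/c4.png

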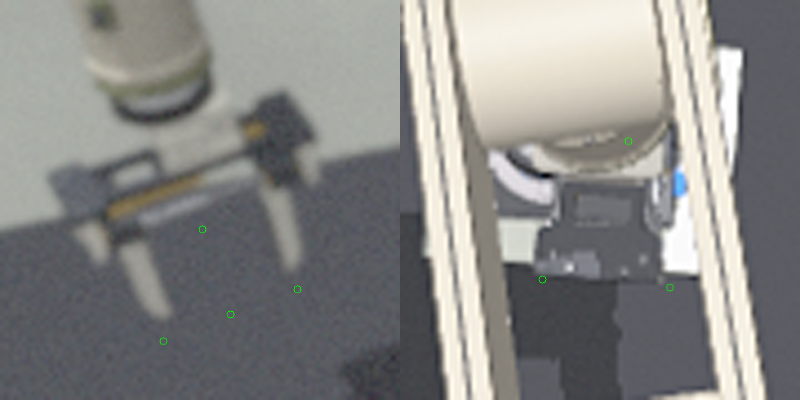

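In the first image the real fingertips appear about 5 px higher than the reported TCP, so the real tips sit some 20 mm above it. In the top view the lateral position matches. I'll keep lowering by feel in small steps and let the contact calibrate the height.

>>> apply_moves(series=[{"jaw":1,"linear":[0.0017,0,0],"roll":0},{"jaw":1,"linear":[0.0033,0,0],"roll":0},{"jaw":1,"linear":[0.005,0,0],"roll":0},{"jaw":1,"linear":[0.005,0,0],"roll":0}])

```text
t: 6.4
tool_pos: [0.5154, 0.1456, 0.0896]
orientation: [1.25, 1.184, -1.251]
force: [-0.8, 0.3, 0.7]
opening: 0.0005
```

>>> apply_moves(series=[{"jaw":1,"linear":[0.0017,0,0],"roll":0},{"jaw":1,"linear":[0.0033,0,0],"roll":0},{"jaw":1,"linear":[0.0033,0,0],"roll":0}])

```text
t: 6.78
tool_pos: [0.5152, 0.1455, 0.0874]
orientation: [1.25, 1.184, -1.251]
force: [-0.1, 0.7, -0.3]
opening: 0.0006
```

>>> apply_moves(series=[{"jaw":1,"linear":[0.0017,0,0],"roll":0},{"jaw":1,"linear":[0.0033,0,0],"roll":0},{"jaw":1,"linear":[0.0033,0,0],"roll":0}])

```text
t: 7.15
tool_pos: [0.5152, 0.1455, 0.0853]
orientation: [1.25, 1.184, -1.251]
force: [-0.4, -0.3, -1.4]
opening: 0.0004
```

>>> apply_moves(series=[{"jaw":1,"linear":[0.0017,0,0],"roll":0},{"jaw":1,"linear":[0.0033,0,0],"roll":0},{"jaw":1,"linear":[0.0033,0,0],"roll":0}])

```text
t: 7.52
tool_pos: [0.515, 0.1455, 0.0832]
orientation: [1.25, 1.184, -1.252]
force: [0.3, -0.1, -0.2]
opening: -0.0
```

>>> apply_moves(series=[{"jaw":1,"linear":[0.0017,0,0],"roll":0},{"jaw":1,"linear":[0.0033,0,0],"roll":0},{"jaw":1,"linear":[0.0033,0,0],"roll":0}])

```text
t: 7.9
tool_pos: [0.515, 0.1455, 0.0811]
orientation: [1.25, 1.184, -1.252]
force: [-0.9, 0.3, 0.1]
opening: 0.0008
```

>>> apply_moves(series=[{"jaw":1,"linear":[0.0017,0,0],"roll":0},{"jaw":1,"linear":[0.0033,0,0],"roll":0},{"jaw":1,"linear":[0.0033,0,0],"roll":0}])

```text
t: 8.28
tool_pos: [0.5148, 0.1455, 0.079]
orientation: [1.25, 1.185, -1.252]
force: [0.1, -0.5, -0.0]
opening: 0.0006
```

```bash
python3 -c "
from h import *
info()
S=shot('scene','scene4.png');g=lambda c,a,b:cv2.resize(np.clip((c['pixels'][b:b+56,a:a+64]/255.)**.55*255,0,255).astype(np.uint8),None,fx=8,fy=8,interpolation=2)
cv2.imwrite('pics/c5.png',g(S,318,185))
"
```

```text
t 8.28 p [0.5148 0.1455 0.079 ] q6 0.234 F [ 0.08 -0.53 -0.02] M [-0.05  -0.012 -0.034] open 0.0006
x [-0.003  0.001 -1.   ] yaw of tool y -3.22
```

View pics/c5.png

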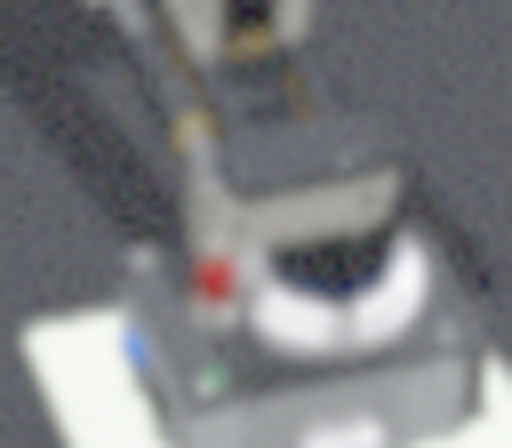

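The tan finger (215,255) now reaches just above the red button (213,278), so contact is close.

>>> apply_moves(series=[{"jaw":1,"linear":[0.0017,0,0],"roll":0},{"jaw":1,"linear":[0.0033,0,0],"roll":0},{"jaw":1,"linear":[0.0033,0,0],"roll":0}])

```text
t: 8.7
tool_pos: [0.5148, 0.1455, 0.0769]
orientation: [1.25, 1.185, -1.252]
force: [0.2, 0.6, 0.4]
opening: 0.0003
```

>>> apply_moves(series=[{"jaw":1,"linear":[0.0017,0,0],"roll":0},{"jaw":1,"linear":[0.0033,0,0],"roll":0},{"jaw":1,"linear":[0.0033,0,0],"roll":0}])

```text
t: 9.07
tool_pos: [0.5147, 0.1455, 0.0748]
orientation: [1.25, 1.185, -1.252]
force: [-0.3, 0.4, 0.5]
opening: 0.0005
```

>>> apply_moves(series=[{"jaw":1,"linear":[0.0017,0.0015,0],"roll":0},{"jaw":1,"linear":[0.0033,0.0015,0],"roll":0},{"jaw":1,"linear":[0.0033,0.0015,0],"roll":0}])

```text
t: 9.45
tool_pos: [0.5155, 0.1454, 0.0727]
orientation: [1.249, 1.185, -1.253]
force: [0.4, 0.7, -0.2]
opening: 0.0001
```

>>> apply_moves(series=[{"jaw":1,"linear":[0.0017,0,0],"roll":0},{"jaw":1,"linear":[0.0033,0,0],"roll":0},{"jaw":1,"linear":[0.0033,0,0],"roll":0}])

```text
t: 9.82
tool_pos: [0.5154, 0.1454, 0.0706]
orientation: [1.249, 1.185, -1.253]
force: [0.5, -0.8, -0.2]
opening: 0.0005
```

```bash
python3 -c "
from h import *
shot('scene','scene5.png')
for f in('scene0.png','scene2.png','scene4.png','scene5.png'):
  S=load(f)['pixels'].astype(float)[205:235,330:358]; w=np.clip(S[...,2]-np.maximum(S[...,0],S[...,1])-20,0,None); v,u=np.mgrid[205:235,330:358]; print(f,(w*u).sum()/w.sum(),(w*v).sum()/w.sum(),w.sum(), (w.sum(1)).astype(int))
S=load('scene5.png')
g=lambda c,a,b:cv2.resize(np.clip((c['pixels'][b:b+56,a:a+64]/255.)**.55*255,0,255).astype(np.uint8),None,fx=8,fy=8,interpolation=2)
cv2.imwrite('pics/c6.png',g(S,318,185))
"
```

```text
scene0.png 344.41425546930134 218.73429781227946 2834.0 [  0   0   0   0   0   0   0   0   0   0   0 167 476 671 656 473 279 108
   4   0   0   0   0   0   0   0   0   0   0   0]
scene2.png 344.4710144927536 219.0326086956522 1656.0 [  0   0   0   0   0   0   0   0   0   0   0  66 230 359 369 308 217  99
   8   0   0   0   0   0   0   0   0   0   0   0]
scene4.png 344.4985632183908 219.39367816091954 1392.0 [  0   0   0   0   0   0   0   0   0   0   0   1 112 296 349 309 221  96
   8   0   0   0   0   0   0   0   0   0   0   0]
scene5.png 344.5900900900901 220.493993993994 666.0 [  0   0   0   0   0   0   0   0   0   0   0   0   0   6 118 215 209 104
  14   0   0   0   0   0   0   0   0   0   0   0]
```

View pics/c6.png

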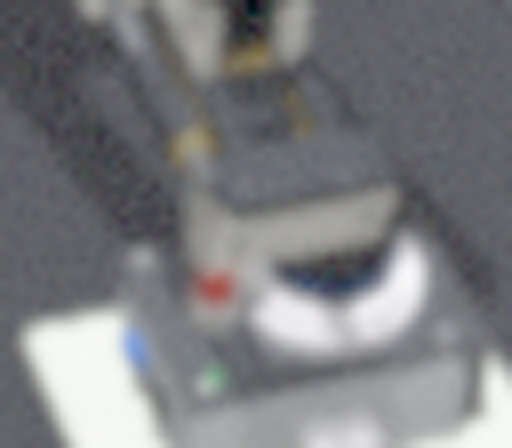

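The finger bottom (about 215,272) is right above the remaining red at (213,288). The button's lower edge hasn't moved and there is no force. Going on.

>>> apply_moves(series=[{"jaw":1,"linear":[0.0017,0,0],"roll":0},{"jaw":1,"linear":[0.0033,0,0],"roll":0},{"jaw":1,"linear":[0.0033,0,0],"roll":0}])

```text
t: 10.25
tool_pos: [0.5155, 0.1454, 0.0687]
orientation: [1.249, 1.185, -1.252]
force: [-0.6, -0.7, 3.4]
opening: 0.0007
```

>>> apply_moves(series=[{"jaw":1,"linear":[0.0017,0,0],"roll":0},{"jaw":1,"linear":[0.0033,0,0],"roll":0},{"jaw":1,"linear":[0.0033,0,0],"roll":0}])

```text
t: 10.62
tool_pos: [0.5155, 0.1454, 0.0666]
orientation: [1.249, 1.185, -1.252]
force: [-0.1, -0.3, 1.8]
opening: 0.0004
```

```bash
python3 -c "
from h import *
info();shot('scene','scene6.png')
for f in('scene5.png','scene6.png'):
  S=load(f)['pixels'].astype(float)[205:235,330:358]; w=np.clip(S[...,2]-np.maximum(S[...,0],S[...,1])-20,0,None); print(f,(w.sum(1)).astype(int)[10:20])
"
```

```text
t 10.62 p [0.5155 0.1454 0.0666] q6 0.234 F [-0.13 -0.29  1.84] M [-0.103  0.012 -0.039] open 0.0004
x [-0.003  0.001 -1.   ] yaw of tool y -3.22
scene5.png [  0   0   0   6 118 215 209 104  14   0]
scene6.png [  0   0   0   0   4 121 215 171  65   0]
```

Contact at about z=0.070, so the real tip is about 31 mm above the reported height. The button is moving, so I press on to its bottom.

>>> apply_moves(series=[{"jaw":1,"linear":[0.0017,0,0],"roll":0},{"jaw":1,"linear":[0.0017,0,0],"roll":0}])

```text
t: 10.92
tool_pos: [0.5155, 0.1454, 0.0655]
orientation: [1.249, 1.185, -1.252]
force: [-0.5, 0.6, 1.3]
opening: 0.0004
```

>>> apply_moves(series=[{"jaw":1,"linear":[0.0017,0,0],"roll":0},{"jaw":1,"linear":[0.0017,0,0],"roll":0}])

```text
t: 11.18
tool_pos: [0.5155, 0.1454, 0.0646]
orientation: [1.25, 1.185, -1.252]
force: [-1.0, -0.4, 4.3]
opening: 0.0007
```

>>> apply_moves(series=[{"jaw":1,"linear":[0.001,0,0],"roll":0},{"jaw":1,"linear":[0.001,0,0],"roll":0}])

```text
t: 11.42
tool_pos: [0.5155, 0.1454, 0.0646]
orientation: [1.25, 1.185, -1.252]
force: [-3.6, -0.8, 8.3]
opening: 0.0005
```

Bottom reached: z holds at 0.0646 while the force rises to 8 N. Offset is about +31.4 mm. Now retreat, move over the lens axis, open, and turn to the starting yaw of about -53°.

>>> apply_moves(series=[{"jaw":1,"linear":[-0.08,0,0],"roll":0},{"jaw":1,"linear":[-0.15,0,0],"roll":0},{"jaw":-1,"linear":[-0.15,0,-0.0873],"roll":0.3},{"jaw":-1,"linear":[-0.15,0,-0.0873],"roll":0.6},{"jaw":-1,"linear":[-0.15,0,-0.0873],"roll":0.9},{"jaw":-1,"linear":[-0.15,0,-0.0873],"roll":1},{"jaw":-1,"linear":[-0.15,0,-0.0873],"roll":1}])

```text
t: 12.3
tool_pos: [0.5186, 0.1977, 0.1541]
orientation: [1.62, 0.879, -1.625]
force: [0.7, 0.5, -0.9]
opening: 0.0458
```

>>> apply_moves(series=[{"jaw":-1,"linear":[0,0,0],"roll":0.35},{"jaw":-1,"linear":[0,0,0],"roll":0.67},{"jaw":-1,"linear":[0,0,0],"roll":0.67}])

```text
t: 12.68
tool_pos: [0.5185, 0.1976, 0.1538]
orientation: [1.849, 0.619, -1.856]
force: [-0.4, 0.1, -0.5]
opening: 0.076
```

```bash
python3 -c "
from h import *
info();print(delta([.5187,.1977,.068]))
S=shot('scene','scene7.png');T=shot('top','top7.png')
g=lambda c,a,b:cv2.resize(np.clip((c['pixels'][b:b+60,a:a+66]/255.)**.55*255,0,255).astype(np.uint8),None,fx=6,fy=6,interpolation=2)
cv2.imwrite('pics/c7.png',np.hstack([g(S,320,180),g(T,235,220)]))
"
```

```text
t 12.68 p [0.5185 0.1976 0.1538] q6 1.198 F [-0.42  0.09 -0.55] M [-0.014 -0.024  0.003] open 0.076
x [-0.004  0.001 -1.   ] yaw of tool y -53.16
[ 0.143   0.0004 -0.0007]
```

View pics/c7.png

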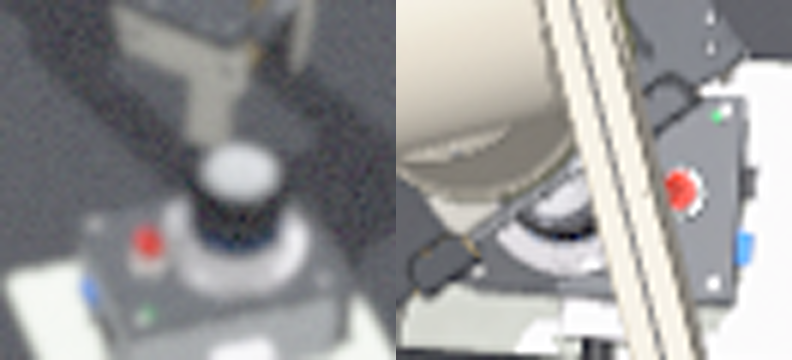

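The picture shows the near fingertip at crop (208,140) and the far finger behind it at about (300,65), with the lens top at (240,172) between and below them. I'll check the near-tip projection.

```bash
python3 -c "
from h import *
S=load('scene7.png');p=np.array([.5185,.1976,.1538]);y=np.array([.6,-.8,0]);z=np.array([-.8,-.6,0])
for dz in(0,.025,.0315,.036): print(dz,((proj(S,[p+a*y+b*z+[0,0,dz] for a,b in((.0555,-.0075),(.0555,.0075),(.038,-.0075),(.038,.0075))])-[320,180])*6).round().tolist())
im=S['pixels'][180:210,320:380]; print(im[12:28,26:46].mean(2).astype(int))
"
```

```text
0 [[199.0, 201.0], [176.0, 191.0], [215.0, 183.0], [191.0, 173.0]]
0.025 [[202.0, 168.0], [178.0, 157.0], [218.0, 150.0], [194.0, 140.0]]
0.0315 [[203.0, 159.0], [179.0, 149.0], [218.0, 141.0], [195.0, 131.0]]
0.036 [[203.0, 153.0], [180.0, 143.0], [219.0, 135.0], [195.0, 125.0]]
[[ 51  57  61  70  77  94 105 110 113 114 105  98  97 106  95  63  40  33
   28  30]
 [ 44  48  50  51  59  79  98 107 111 114 111 108 104 107  95  65  46  34
   28  25]
 [ 46  46  42  48  55  72  97 108 109 112 111 112 111 106  89  63  50  42
   37  32]
 [ 47  48  47  49  57  74  95 108 110 111 110 106  98  91  74  53  49  47
   41  39]
 [ 44  47  45  46  49  76  94 105 110 109 107 100  90  73  55  48  45  42
   45  39]
 [ 44  43  45  48  54  76  99 107 109 110 107  99  80  62  50  46  50  46
   43  44]
 [ 41  40  45  51  55  78 100 107 110 109 110  96  76  59  51  48  44  47
   49  43]
 [ 37  42  44  46  58  79 100 106 112 109 106  95  74  58  52  50  50  44
   44  44]
 [ 30  34  41  41  56  79 101 107 106 106 103  94  74  56  51  46  46  44
   47  46]
 [ 30  28  33  41  57  81 100 106 108 108 102  91  76  54  47  43  44  48
   43  47]
 [ 27  24  31  36  55  73  93  99 104 104 102  94  75  59  53  49  48  48
   50  44]
 [ 23  32  27  35  42  59  71  84  94 101 100 104  93  86  77  70  62  53
   45  45]
 [ 32  23  27  33  34  36  43  60  72  97 117 132 139 139 131 120 100  79
   64  50]
 [ 31  24  30  31  27  25  28  51  73 112 147 168 178 182 176 171 154 131
   98  66]
 [ 23  28  30  30  26  31  33  56  90 139 172 190 195 200 195 194 190 175
  144  98]
 [ 34  27  25  28  27  29  38  70 116 157 182 190 199 198 197 200 200 194
  174 127]]
```

Consistent with tapered tips at +31 mm, and laterally good. Descending around the barrel.

>>> apply_moves(series=[{"jaw":-1,"linear":[0,0,0],"roll":0},{"jaw":-1,"linear":[0.04,0,0],"roll":0},{"jaw":-1,"linear":[0.08,0,0],"roll":0},{"jaw":-1,"linear":[0.11,0,0],"roll":0},{"jaw":-1,"linear":[0.13,0,0],"roll":0},{"jaw":-1,"linear":[0.141,0.0004,-0.0007],"roll":0},{"jaw":-1,"linear":[0.141,0.0004,-0.0007],"roll":0}])

```text
t: 13.65
tool_pos: [0.5188, 0.1977, 0.0693]
orientation: [1.848, 0.621, -1.854]
force: [0.7, 0.4, 0.4]
opening: 0.093
```

>>> apply_moves(series=[{"jaw":1,"linear":[0,0,0],"roll":0},{"jaw":1,"linear":[0,0,0],"roll":0},{"jaw":1,"linear":[0,0,0],"roll":0},{"jaw":1,"linear":[0,0,0],"roll":0},{"jaw":1,"linear":[0,0,0],"roll":0},{"jaw":1,"linear":[0,0,0],"roll":0}], force=6)

```text
t: 14.4
tool_pos: [0.5195, 0.1971, 0.0696]
orientation: [1.848, 0.619, -1.853]
force: [2.3, -4.3, 0.6]
opening: 0.0581
```

```bash
python3 -c "
from h import *
info();s,R=tool();print('tool-frame F',(R.T@s['force']).round(2),R.T@s['wrist_torque'])"
```

```text
t 14.4 p [0.5195 0.1971 0.0696] q6 1.195 F [ 2.31 -4.32  0.63] M [-0.805 -0.529  0.034] open 0.0581
x [-0.002 -0.    -1.   ] yaw of tool y -53.02
tool-frame F [-0.63  4.84  0.75] [-0.03236894 -0.06173734  0.96122855]
```

The lens sits slightly toward tool +y, so I follow it to centre the grip.

>>> apply_moves(series=[{"jaw":1,"linear":[0,0.0015,0],"roll":0},{"jaw":1,"linear":[0,0.0015,0],"roll":0}])

```text
t: 14.65
tool_pos: [0.5196, 0.1969, 0.0697]
orientation: [1.848, 0.621, -1.854]
force: [-2.1, 1.1, 3.1]
opening: 0.0579
```

```bash
python3 -c "
from h import *
info();s,R=tool();print('tool-frame F',(R.T@s['force']).round(2),R.T@s['wrist_torque'])"
```

```text
t 14.65 p [0.5196 0.1969 0.0697] q6 1.194 F [-2.12  1.09  3.07] M [ 0.28   0.447 -0.043] open 0.0579
x [-0.003  0.001 -1.   ] yaw of tool y -53.02
tool-frame F [-3.06 -2.15  1.05] [ 0.0427556  -0.18869905 -0.49242164]
```

>>> apply_moves(series=[{"jaw":1,"linear":[0,-0.0004,0],"roll":0},{"jaw":1,"linear":[0,-0.0004,0],"roll":0},{"jaw":1,"linear":[0,-0.0004,0],"roll":-0.1},{"jaw":1,"linear":[0,-0.0004,0],"roll":-0.2},{"jaw":1,"linear":[0,-0.0004,0],"roll":-0.3},{"jaw":1,"linear":[0,-0.0004,0],"roll":-0.3}], force=20)

```text
t: 15.4
tool_pos: [0.5195, 0.1971, 0.0697]
orientation: [1.747, 0.744, -1.752]
force: [-0.7, -0.4, 1.2]
opening: 0.0578
```

```bash
python3 -c "
from h import *
info();s,R=tool();print('tool-frame F',(R.T@s['force']).round(2),R.T@s['wrist_torque'])"
```

```text
t 15.4 p [0.5195 0.1971 0.0697] q6 1.037 F [-0.66 -0.43  1.2 ] M [-0.045 -0.07   0.12 ] open 0.0578
x [-0.003  0.001 -1.   ] yaw of tool y -44.03
tool-frame F [-1.19 -0.18  0.77] [-0.119461    0.01649792  0.08192029]
```

>>> apply_moves(series=[{"jaw":1,"linear":[0,0,0],"roll":-0.15},{"jaw":1,"linear":[0,0,0],"roll":-0.3},{"jaw":1,"linear":[0,0,0],"roll":-0.45},{"jaw":1,"linear":[0,0,0],"roll":-0.6},{"jaw":1,"linear":[0,0,0],"roll":-0.75},{"jaw":1,"linear":[0,0,0],"roll":-0.75}])

```text
t: 16.15
tool_pos: [0.5196, 0.1972, 0.0697]
orientation: [1.48, 1.009, -1.484]
force: [-0.3, 0.2, 1.6]
opening: 0.0574
```

```bash
python3 -c "
from h import *
info();s,R=tool();print('tool-frame F',(R.T@s['force']).round(2),R.T@s['wrist_torque'])"
```

```text
t 16.15 p [0.5196 0.1972 0.0697] q6 0.646 F [-0.3   0.17  1.64] M [-0.056 -0.033  0.129] open 0.0574
x [-0.003  0.001 -1.   ] yaw of tool y -21.61
tool-frame F [-1.64 -0.34 -0.05] [-0.12888552 -0.04001924  0.05139485]
```

>>> apply_moves(series=[{"jaw":1,"linear":[0,0,0],"roll":-0.15},{"jaw":1,"linear":[0,0,0],"roll":-0.3},{"jaw":1,"linear":[0,0,0],"roll":-0.45},{"jaw":1,"linear":[0,0,0],"roll":-0.6},{"jaw":1,"linear":[0,0,0],"roll":-0.75},{"jaw":1,"linear":[0,0,0],"roll":-0.75}])

```text
t: 16.9
tool_pos: [0.5196, 0.1973, 0.0698]
orientation: [1.199, 1.218, -1.201]
force: [0.0, 0.5, 2.4]
opening: 0.0579
```

```bash
python3 -c "
from h import *
info();s,R=tool();print('tool-frame F',(R.T@s['force']).round(2),R.T@s['wrist_torque'])"
```

```text
t 16.9 p [0.5196 0.1973 0.0698] q6 0.256 F [0.01 0.45 2.41] M [-0.059  0.028  0.157] open 0.0579
x [-0.003  0.001 -1.   ] yaw of tool y 0.75
tool-frame F [-2.41  0.01 -0.45] [-0.15649725 -0.05901952 -0.02898968]
```

Turned 54° so far with about 0.13–0.16 N m. Now smaller steps.

>>> apply_moves(series=[{"jaw":1,"linear":[0,0,0],"roll":-0.1},{"jaw":1,"linear":[0,0,0],"roll":-0.2},{"jaw":1,"linear":[0,0,0],"roll":-0.3},{"jaw":1,"linear":[0,0,0],"roll":-0.3}])

```text
t: 17.4
tool_pos: [0.5198, 0.1975, 0.0706]
orientation: [1.085, 1.286, -1.086]
force: [-3.2, 1.1, 6.1]
opening: 0.0575
```

```bash
python3 -c "
from h import *
info()"
```

```text
t 17.4 p [0.5198 0.1975 0.0706] q6 0.102 F [-3.15  1.09  6.13] M [-0.087  0.419  0.024] open 0.0575
x [-0.002  0.001 -1.   ] yaw of tool y 9.59
```

>>> apply_moves(series=[{"jaw":1,"linear":[0,0,0],"roll":-0.1},{"jaw":1,"linear":[0,0,0],"roll":-0.2},{"jaw":1,"linear":[0,0,0],"roll":-0.2}])

```text
t: 17.77
tool_pos: [0.52, 0.1976, 0.0707]
orientation: [1.009, 1.327, -1.009]
force: [0.8, 1.0, 1.7]
opening: 0.0577
```

```bash
python3 -c "
from h import *
info()"
```

```text
t 17.77 p [0.52   0.1976 0.0707] q6 0.0 F [0.77 1.02 1.68] M [-0.04  -0.233  0.023] open 0.0577
x [-0.002  0.001 -1.   ] yaw of tool y 15.42
```

>>> apply_moves(series=[{"jaw":1,"linear":[0,0,0],"roll":-0.1},{"jaw":1,"linear":[0,0,0],"roll":-0.1}])

```text
t: 18.02
tool_pos: [0.5201, 0.1978, 0.0706]
orientation: [0.972, 1.346, -0.972]
force: [-0.0, 1.8, 1.4]
opening: 0.058
```

```bash
python3 -c "
from h import *
info()"
```

```text
t 18.02 p [0.5201 0.1978 0.0706] q6 -0.049 F [-0.02  1.79  1.41] M [ 0.253 -0.229 -0.535] open 0.058
x [-0.002  0.002 -1.   ] yaw of tool y 18.23
```

The torque jumped to -0.54 N m at 71°, which is the stop, and the lens rose 0.8 mm at 63° so the lugs are free. I'll ease back 1° and lift slowly.

>>> apply_moves(series=[{"jaw":1,"linear":[0,0,0],"roll":0.04},{"jaw":1,"linear":[-0.0025,0,0],"roll":0.04},{"jaw":1,"linear":[-0.005,0,0],"roll":0.04},{"jaw":1,"linear":[-0.005,0,0],"roll":0.04}])

```text
t: 18.52
tool_pos: [0.5196, 0.1976, 0.0734]
orientation: [0.987, 1.338, -0.989]
force: [-0.3, 0.1, -2.8]
opening: 0.0576
```

```bash
python3 -c "
from h import *
info()"
```

```text
t 18.52 p [0.5196 0.1976 0.0734] q6 -0.028 F [-0.3   0.09 -2.82] M [-0.029 -0.066  0.012] open 0.0576
x [-0.003  0.001 -1.   ] yaw of tool y 17.03
```

Weight of about 0.29 kg felt, lens free. Lift on, straight up.

>>> apply_moves(series=[{"jaw":1,"linear":[-0.008,0,0],"roll":0},{"jaw":1,"linear":[-0.016,0,0],"roll":0},{"jaw":1,"linear":[-0.025,0,0],"roll":0},{"jaw":1,"linear":[-0.04,0,0],"roll":0},{"jaw":1,"linear":[-0.065,0,0],"roll":0},{"jaw":1,"linear":[-0.1,0,0],"roll":0.2},{"jaw":1,"linear":[-0.12,0,0],"roll":0.5},{"jaw":1,"linear":[-0.12,0,0],"roll":0.8},{"jaw":1,"linear":[-0.12,0,0],"roll":1},{"jaw":1,"linear":[-0.12,0,0],"roll":1}], force=25)

```text
t: 19.77
tool_pos: [0.5202, 0.1976, 0.1464]
orientation: [1.374, 1.096, -1.374]
force: [0.5, -0.6, -3.3]
opening: 0.0574
```

```bash
python3 -c "
from h import *
info();print(delta([.4184,-.1993,.146]))"
```

```text
t 19.77 p [0.5202 0.1976 0.1464] q6 0.495 F [ 0.52 -0.57 -3.34] M [-0.023  0.016  0.013] open 0.0574
x [-0.002  0.002 -1.   ] yaw of tool y -12.93
[-1.000e-04 -1.720e-02  6.827e-01]
```

>>> apply_moves(series=[{"jaw":1,"linear":[0,-0.001,0.05],"roll":0.1},{"jaw":1,"linear":[0,-0.003,0.11],"roll":0.2},{"jaw":1,"linear":[0,-0.005,0.18],"roll":0.3},{"jaw":1,"linear":[0,-0.007,0.25],"roll":0.4},{"jaw":1,"linear":[0,-0.009,0.32],"roll":0.5},{"jaw":1,"linear":[0,-0.011,0.39],"roll":0.6},{"jaw":1,"linear":[0,-0.012,0.46],"roll":0.7},{"jaw":1,"linear":[0,-0.014,0.53],"roll":0.8},{"jaw":1,"linear":[0,-0.015,0.59],"roll":0.9},{"jaw":1,"linear":[0,-0.016,0.64],"roll":1},{"jaw":1,"linear":[0,-0.0172,0.67],"roll":1},{"jaw":1,"linear":[0,-0.0172,0.6827],"roll":1},{"jaw":1,"linear":[0,-0.0172,0.6827],"roll":1}])

```text
t: 21.4
tool_pos: [0.4185, -0.1993, 0.1462]
orientation: [1.736, 0.759, -1.737]
force: [-0.2, -0.4, -3.4]
opening: 0.0576
```

>>> apply_moves(series=[{"jaw":1,"linear":[0,0,0],"roll":0.25},{"jaw":1,"linear":[0,0,0],"roll":0.5},{"jaw":1,"linear":[0,0,0],"roll":0.75},{"jaw":1,"linear":[0,0,0],"roll":1},{"jaw":1,"linear":[0,0,0],"roll":1}])

```text
t: 22.02
tool_pos: [0.4188, -0.1985, 0.1463]
orientation: [2.059, 0.315, -2.062]
force: [-0.4, 1.1, -4.1]
opening: 0.0578
```

```bash
python3 -c "
from h import *
info();print(delta([.4184,-.1993,.07]))"
```

```text
t 22.02 p [ 0.4188 -0.1985  0.1463] q6 0.716 F [-0.39  1.11 -4.14] M [-0.047  0.011  0.011] open 0.0578
x [-0.001  0.002 -1.   ] yaw of tool y -72.76
[0.1272 0.0013 0.0009]
```

>>> apply_moves(series=[{"jaw":1,"linear":[0.04,0,0],"roll":0.1},{"jaw":1,"linear":[0.09,-0.0005,0.0011],"roll":0.2},{"jaw":1,"linear":[0.13,-0.0005,0.0011],"roll":0.2},{"jaw":1,"linear":[0.16,-0.0005,0.0011],"roll":0.2},{"jaw":1,"linear":[0.18,-0.0005,0.0011],"roll":0.2},{"jaw":1,"linear":[0.192,-0.0005,0.0011],"roll":0.2},{"jaw":1,"linear":[0.192,-0.0005,0.0011],"roll":0.2}])

```text
t: 22.9
tool_pos: [0.4179, -0.1981, 0.031]
orientation: [2.117, 0.211, -2.121]
force: [-0.2, -0.0, -3.1]
opening: 0.0576
```

```bash
python3 -c "
from h import *
info();print(delta([.4184,-.1993,.0257]))
S=shot('scene','scene8.png')
im=cv2.resize(np.clip((S['pixels'][205:275,215:295]/255.)**.6*255,0,255).astype(np.uint8),None,fx=8,fy=8,interpolation=2)
cv2.imwrite('pics/c8.png',im)"
```

```text
t 22.9 p [ 0.4179 -0.1981  0.031 ] q6 0.819 F [-0.16 -0.01 -3.06] M [ 0.003 -0.028  0.031] open 0.0576
x [-0.002  0.002 -1.   ] yaw of tool y -78.73
[ 0.0089  0.0021 -0.0004]
```

View pics/c8.png

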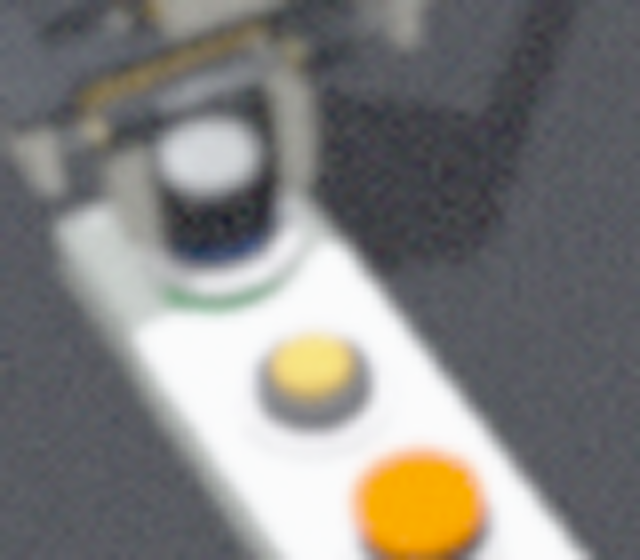

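The picture shows the lens upright between the fingers, its top at crop (210,155), with the green recess rim visible below at (225,300) and the adapters clear. Now lowering in 1 mm rows.

>>> apply_moves(series=[{"jaw":1,"linear":[0,0.0021,-0.0004],"roll":0},{"jaw":1,"linear":[0.003,0.0021,-0.0004],"roll":0},{"jaw":1,"linear":[0.006,0.0021,-0.0004],"roll":0},{"jaw":1,"linear":[0.009,0.0021,-0.0004],"roll":0},{"jaw":1,"linear":[0.009,0.0021,-0.0004],"roll":0}])

```text
t: 23.58
tool_pos: [0.4185, -0.1994, 0.0258]
orientation: [2.118, 0.211, -2.12]
force: [-0.1, 0.0, -3.7]
opening: 0.0576
```

```bash
python3 -c "
from h import *
info();print(delta([.4184,-.1993,.0257]),onz(load('scene8.png'),(241.25,224.4),.0953))"
```

```text
t 23.57 p [ 0.4185 -0.1994  0.0258] q6 0.818 F [-0.11  0.01 -3.68] M [0.031 0.024 0.007] open 0.0576
x [-0.001  0.002 -1.   ] yaw of tool y -78.74
[ 0.0002 -0.0002  0.0001] [ 0.42173478 -0.19474603  0.0953    ]
```

>>> apply_moves(series=[{"jaw":1,"linear":[0.002,0,0],"roll":0},{"jaw":1,"linear":[0.004,0,0],"roll":0},{"jaw":1,"linear":[0.004,0,0],"roll":0}])

```text
t: 23.95
tool_pos: [0.4184, -0.1994, 0.0233]
orientation: [2.118, 0.211, -2.121]
force: [0.1, 0.3, -3.6]
opening: 0.0575
```

>>> apply_moves(series=[{"jaw":1,"linear":[0.002,0,0],"roll":0},{"jaw":1,"linear":[0.004,0,0],"roll":0},{"jaw":1,"linear":[0.006,0,0],"roll":0},{"jaw":1,"linear":[0.006,0,0],"roll":0}])

```text
t: 24.45
tool_pos: [0.4183, -0.1993, 0.0195]
orientation: [2.117, 0.211, -2.121]
force: [1.0, -1.1, -3.3]
opening: 0.0579
```

>>> apply_moves(series=[{"jaw":1,"linear":[0.0017,0,0],"roll":0},{"jaw":1,"linear":[0.0033,0,0],"roll":0},{"jaw":1,"linear":[0.0033,0,0],"roll":0}])

```text
t: 24.82
tool_pos: [0.4182, -0.1992, 0.0175]
orientation: [2.117, 0.212, -2.121]
force: [0.8, 0.2, -4.3]
opening: 0.0576
```

>>> apply_moves(series=[{"jaw":1,"linear":[0.0017,0,0],"roll":0},{"jaw":1,"linear":[0.0017,0,0],"roll":0}])

```text
t: 25.08
tool_pos: [0.4181, -0.1991, 0.0163]
orientation: [2.117, 0.212, -2.121]
force: [-0.1, 0.1, -3.4]
opening: 0.0577
```

>>> apply_moves(series=[{"jaw":1,"linear":[0.0017,0,0],"roll":0},{"jaw":1,"linear":[0.0017,0,0],"roll":0}])

```text
t: 25.32
tool_pos: [0.4182, -0.1993, 0.0156]
orientation: [2.117, 0.212, -2.121]
force: [-1.5, -0.1, 1.2]
opening: 0.0574
```

>>> apply_moves(series=[{"jaw":1,"linear":[0.0017,0,0],"roll":0},{"jaw":1,"linear":[0.0017,0,0],"roll":0}])

```text
t: 25.58
tool_pos: [0.4182, -0.1993, 0.0156]
orientation: [2.117, 0.212, -2.121]
force: [-6.5, 3.6, 10.6]
opening: 0.0578
```

Contact exactly at the predicted home height of 0.0156. I relieve the pressure, let go, and go straight up.

>>> apply_moves(series=[{"jaw":1,"linear":[-0.0015,0,0],"roll":0},{"jaw":1,"linear":[-0.0015,0,0],"roll":0}], force=6)

```text
t: 25.82
tool_pos: [0.4183, -0.1993, 0.0163]
orientation: [2.117, 0.212, -2.121]
force: [0.3, 1.3, -3.8]
opening: 0.0577
```

>>> apply_moves(series=[{"jaw":-1,"linear":[0,0,0],"roll":0},{"jaw":-1,"linear":[0,0,0],"roll":0},{"jaw":-1,"linear":[0,0,0],"roll":0},{"jaw":-1,"linear":[0,0,0],"roll":0},{"jaw":-1,"linear":[0,0,0],"roll":0},{"jaw":-1,"linear":[0,0,0],"roll":0},{"jaw":-1,"linear":[-0.05,0,0],"roll":0},{"jaw":-1,"linear":[-0.13,0,0],"roll":0},{"jaw":-1,"linear":[-0.23,0,0],"roll":0},{"jaw":-1,"linear":[-0.27,0,0],"roll":0},{"jaw":-1,"linear":[-0.27,0.3,0],"roll":0},{"jaw":-1,"linear":[-0.27,0.4,0],"roll":0},{"jaw":-1,"linear":[-0.27,0.4,0],"roll":0},{"jaw":-1,"linear":[-0.27,0.4,0],"roll":0},{"jaw":-1,"linear":[-0.27,0.4,0],"roll":0}])

```text
t: 27.7
tool_pos: [0.4645, -0.4378, 0.1752]
orientation: [2.117, 0.211, -2.126]
force: [-1.0, 0.6, -0.3]
opening: 0.0929
```

```bash
python3 -c "
from h import *
info()
S=shot('scene','scene9.png');T=shot('top','top9.png')
g=lambda c,a,b:cv2.resize(np.clip((c['pixels'][b:b+100,a:a+80]/255.)**.7*255,0,255).astype(np.uint8),None,fx=5,fy=5,interpolation=2)
cv2.imwrite('pics/c9.png',np.hstack([g(S,215,200),g(T,360,205)]))"
```

```text
t 27.7 p [ 0.4645 -0.4378  0.1752] q6 0.542 F [-0.95  0.64 -0.32] M [ 0.022 -0.016  0.008] open 0.0929
x [-0.005  0.004 -1.   ] yaw of tool y -78.92
```

View pics/c9.png

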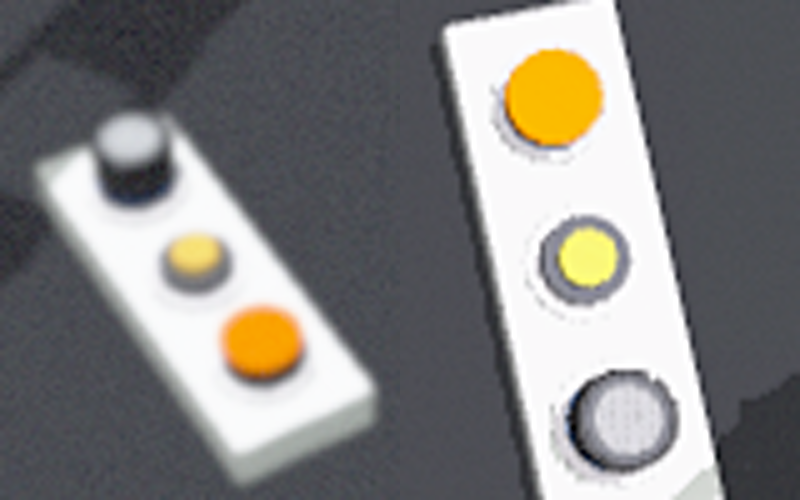

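The lens stands upright in the recess, its top at about (132,140) in the scene crop and (627,421) in the top crop. The adapters look unchanged. One numeric check, then I hand in.

```bash
python3 -c "
from h import *
T=load('top9.png');S=load('scene9.png')
a=(360+227/5,205+421/5);b=(215+132/5,200+140/5)
print('lens top',two(S,b,T,a),onz(T,a,.08))
d=cv2.absdiff(T['pixels'],load('top0.png')['pixels']).max(2)
for n,(x,y) in dict(orange=(390,224),brass=(397,257),cap=(326,172),dish=(226,190),driver=(173,245),mouse=(500,256)).items(): print(n,(d[y-18:y+18,x-12:x+12]>50).sum())
for c,f in((S,'S9'),(load('scene0.png'),'S0')):
  q=c['pixels'].astype(float)[205:235,330:358]; w=np.clip(q[...,2]-np.maximum(q[...,0],q[...,1])-20,0,None); print(f,w.sum(1).astype(int)[9:20])
close_job();print('closed')
"
```

```text
lens top (array([ 0.41600078, -0.19754497,  0.07390627]), np.float64(0.0055149451830096095)) [ 0.41490544 -0.19924668  0.08      ]
orange 0
brass 0
cap 0
dish 0
driver 0
mouse 19
S9 [  0   0   1 113 401 660 704 534 247  64   0]
S0 [  0   0 167 476 671 656 473 279 108   4   0]
the job is handed in; nothing more can be done
closed
```

I pressed the release button to its bottom and turned the lens counter-clockwise to its stop. I then lifted it straight off, stood it in the empty recess of the rack, let go and handed the job in at about 28 s. The system reports no verdict.

**By feel**
- **Button:** it stopped moving while the force rose to about 8 N.
- **Turn:** the torque jumped to about 0.5 N m after 71°, so I eased back 1°.
- **Lift:** the load settled at about 3 N, which fits the lens weight.
- **Set-down:** contact came at the predicted home height, with a brief push of about 11 N at the wrist, which I then relieved.

**Last checks that passed**
- The last pictures show the lens upright in the recess.
- The adapters, cap, dish and screwdriver showed no change in the top view.
- The button's red mark sits about 1 px lower than at the start, so it is still down.

**Checks that disagreed**
- **Reported height:** the fingertips touched the button with the reported height about 31 mm lower than the text's heights imply. The pictures also showed the fingertips higher than reported. I used the contact height to correct the rest.
- **Lens top at the end:** two views put it at z = 0.074 m against the expected 0.080 m, with the two rays 5.5 mm apart. Its horizontal position was within about 3–4 mm of the recess axis. The pixel positions were read by eye from the last picture, so this is a coarse check.
- **Mouse:** 19 pixels changed in its patch of the top view. I take this to be the arm's shadow, since the arm did not go near it by its reported path, but I did not confirm it.

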